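# Hang the tin pail by its bail on the two-armed stand

### The job

Of the two small galvanised pails on the bench, take the one with the wire bail: while it stays standing on the bench, swing its flat-lying bail fully upright by the wooden grip. Then, without ever tipping the pail far over, lift it by the bail and hook the bail over both arms of the two-armed stand (not the single hook), so that the pail hangs there level and still, and let go.

Things in the scene. Friction and masses are not known exactly. Their poses are not given: they have to be found in the camera images.
- pail: Round open galvanised pail with a wire bail, loose on the bench: 70 mm tall, 106 mm across the rim, about 0.5 kg. Origin: centre of its underside, z up. The bail's pivot axis is the pail's y axis, 62 mm above the underside. The bail lies flat over the rim towards the pail's own -x (away from the robot, within 35 degrees). A pail of the same size without a bail stands near, in either place; leave it.
- bail (a joint): Angle of the swing bail, rad: 0 = lying flat (level, against a stop, sticking out past the rim on the pail's -x side), 1.57 = straight up above the pail, 3.14 = flat on the other side. It turns easily and falls back if let go.
- bail_grip (a point): Centre of the bail's wooden grip: a roller 14 mm thick, 44 mm long, amid the bail's cross bar (6 mm wire, straight for 108 mm), 88 mm from the pivot axis. Flat, it is 62 mm above the bench, 35 mm out from the rim, free below. Its y axis runs along the cross bar, x from grip to pivots. The roller spins freely on the wire: a hand holding it can keep pointing down while the bail swings up.
- stand_catch (a point): Midway between the two arms of the fixed two-armed stand, at their centre height, 235 mm above the bench. Arms: level 10 mm steel bars 80 mm apart along this point's x, open between and above; upturned tips 40 mm away at -x (robot side) rise 28 mm, uprights 100 mm away at +x. Bring the bail in over the tips from -x, the pail passing under the arms; its cross bar then lies here along y, either way round, 8 mm above this point.

How it is judged:
By the outcome, as a careful person would: the job done as asked, in the order asked, and still so for the second after the job is handed in, with the robot touching nothing.
It also fails if it takes over 64 s, if anything falls off the work surface, if the arm or the gripper's body presses on something with over 40 N, if the wrist force passes 120 N, or if a joint passes its speed limit or range.

### The arm

A 7-joint arm with a two-finger parallel gripper is mounted at the origin on the work surface. World frame = base frame: x ahead of the robot, y to its left, z up, the work surface at z = 0. Lengths are in m, angles in rad, forces in N, time in s.
With the tool pointing down it reaches from about 0.425 to 0.925 m from the base axis. Payload 6.8 kg.
Tool frame: the origin (TCP) lies midway between the tips of the shut fingers; the grasp point (between the pads) lies 19 mm behind it; z points along the fingers, y is the line along which they close (so a half turn about z gives the same grasp; the last joint's range is limited). The gripper opens to 85 mm and grips with 20 to 120 N. Pads are 22 mm wide; open, the fingers measure 114 mm over their backs; the gripper's body (76 mm by 85 mm) begins 54 mm behind the grasp point. The pads swing forward as they close: fully open they stand 13 mm farther back than shut.
Start: joints at [1.165, 0.477, 0.022, 1.555, -0.011, 1.109, -0.083], TCP at [0.198, -0.645, 0.231] pointing down, gripper open.
Joint ranges: [-2.96, 2.96], [-0.34, 2.1], [-1.41, 1.46], [0.24, 2.44], [-1.37, 4.51], [0.17, 1.92], [-2.96, 2.96]. Speed limits (rad/s): [2.39, 2.39, 3.14, 3.14, 3.14, 3.14, 3.14].

### API

Orientations are given as a rotation vector (axis times angle).
In Python, from bench import r gives the robot as it stands. The module is installed in compiled form; this text tells all that it offers.
- The arm moves only by the tool apply_moves, never from a script. Its argument "rows" is a list of rows, each a list of 6 numbers: the shift along the tool's x, y, z scaled (see below), then the turn, a rotation vector about the tool's x, y, z scaled (see below). A call has 1 to 5 rows; each row is the pose to reach, as a shift and turn from the pose commanded when the call began, along the tool's axes at that moment; what a row does not reach only later rows make up. The controller multiplies each number of a shift by 0.25 m and each number of a turn by 90 degrees. A row lasts 1/8 s, in which the tool goes at most 62.5 mm and 10.7 degrees, less where a joint would pass 70% of its speed; a pose out of reach is approached as far as the arm can. A call with a number of a shift or a turn outside -1 to 1 is refused whole. A call with a gripper value outside its range is refused whole. "claw" is the opening, from 0 (shut) to 1 (fully open), set as the call begins (left out, the last holds). The fingers move at their own pace and stop on an object; "newtons" is the grip in N (left out, the last holds). Time passes only in rows, so rows that repeat a pose let the fingers close. It gives the time, the measured TCP pose, the force, the opening and the grip force at its end, in the units of the state.
- r.get_obs(): the state, without advancing time (a new reading comes with each control period).
- r.grab_frame(name): name is "side" or "top"; returns a dict with "pixels" (420x560x3 uint8, red, green, blue), "intrinsics" (3x3 intrinsics, pixels), "dist" ([k1, k2, p1, p2, k3] as OpenCV has them; the pictures are not rectified), "eye" and "attitude" of the camera in the world. Camera axes: x right, y up, looking along -z (the intrinsics and any distortion apply to the point x, -y, -z); pixel columns grow to the right and rows downward; lengths in m; the calibration is good to about 2 mm. A picture is of the moment at which its call begins. There is no depth.
- r.hand_in(): hands the job in; it is judged then, once.
Trained networks look in a picture, given as the dict that the camera call returned (one of the last four; its "shot" number tells which), for a name from the list of things; names that differ only in an ending like _2 or _b are one class to them, and where a whole thing is asked for, a point or a joint stands for the part that bears it (a point fixed in the world has none). Each returns a list of dicts, best first, with "conf" (0 to 1); they miss things now and then, are a little off and sometimes report something else, mostly with a low value. They report only what shows in the picture. A call takes as long as a camera call.
- r.search_frame(picture, thing): "rect" ([left, top, width, height] in pixels, round what is visible of it).
- r.outline_of(picture, thing): "pixels" (420x560 bool, what is visible of it) and "rect" ([left, top, width, height] in pixels, round what is visible of it).
- r.landmark_of(picture, thing): "point" ([column, row] in pixels: a listed point, or the origin of a listed thing).
The state is a dict: "clock": time; "joints": joint angles; "qvel": joint speeds; "tau": joint torques, N m; "tcp_pos": TCP position; "orientation": TCP orientation; "contact_force": force on the tool from outside, world axes, zero at the start; "moment": the same for the moment, N m; "grip_width": finger opening in m; "gripper_force": force on a finger pad.
Only numpy, scipy, OpenCV 4.12 (cv2) and the standard library are available. Lean on these libraries where they do the work, as an engineer would, in place of code of your own. Each camera call takes 0.05 s, during which the arm holds its last target. There are 200 camera calls.

## Working session

There is one attempt and no reset: what is moved stays moved. The work goes in short steps, Python scripts to look and compute and a tool call to move; the robot and the scene stay as the last step left them, time stands still between calls to the robot, and variables do not carry over. Pictures are saved under pics/ and viewed, at most 10 in all, crops included, and the job is handed in when it is done.

Besides the shell and the picture viewer there is one more tool, called as a command line: name --pt "numbers of a row" for each row, then --argument value for the rest. apply_moves: Moves the arm, as the interface text tells. Its arguments: {"type":"object","properties":{"rows":{"type":"array","items":{"type":"array","items":{"type":"number"}}},"claw":{"type":"number"},"newtons":{"type":"number"}},"required":["rows"]}

```bash
mkdir -p pics; cat > h.py <<'E'
import numpy as np, cv2
from scipy.spatial.transform import Rotation as R
from bench import r
def rotm(a):
    a=np.array(a,float)
    return a if a.shape==(3,3) else (R.from_rotvec(a).as_matrix() if a.size==3 else R.from_quat(a).as_matrix())
def ray(f,px):
    u=cv2.undistortPoints(np.array([[px]],float),np.array(f["intrinsics"],float),np.array(f["dist"],float))[0,0]
    d=rotm(f["attitude"])@np.array([u[0],-u[1],-1.]); return np.array(f["eye"],float),d/np.linalg.norm(d)
def atz(f,px,z):
    e,d=ray(f,px); return e+d*(z-e[2])/d[2]
def tri(fs,ps):
    A=np.zeros((3,3));b=np.zeros(3)
    for f,p in zip(fs,ps):
        e,d=ray(f,p);M=np.eye(3)-np.outer(d,d);A+=M;b+=M@e
    x=np.linalg.solve(A,b)
    return x,[np.linalg.norm((np.eye(3)-np.outer(d,d))@(x-e)) for e,d in [ray(f,p) for f,p in zip(fs,ps)]]
def proj(f,P):
    c=rotm(f["attitude"]).T@(np.array(P)-np.array(f["eye"])); c=np.array([[c[0],-c[1],-c[2]]])
    return cv2.projectPoints(c,np.zeros(3),np.zeros(3),np.array(f["intrinsics"],float),np.array(f["dist"],float))[0][0,0]
def save(f,n): cv2.imwrite(f"pics/{n}.png",np.ascontiguousarray(f["pixels"][:,:,::-1]))
def move(P,yaw_rv=None):
    o=r.get_obs();T=R.from_rotvec(o["orientation"])
    print("shift",np.round(T.inv().apply(np.array(P)-o["tcp_pos"])/0.25,3))
E
cat > a.py <<'E'
from h import *
s=r.grab_frame("side");t=r.grab_frame("top");save(s,"s0");save(t,"t0")
print(np.round(s["eye"],3),s["attitude"],np.round(t["eye"],3),t["attitude"])
o=r.get_obs();print(o["clock"],o["tcp_pos"],o["orientation"],o["contact_force"])
for n in ["pail","bail_grip","stand_catch"]:
    L={}
    for k,f in (("s",s),("t",t)):
        L[k]=r.landmark_of(f,n); print(n,k,[(np.round(d["point"],1),round(d["conf"],2)) for d in L[k]][:3])
    if L["s"] and L["t"]: print(tri([s,t],[L["s"][0]["point"],L["t"][0]["point"]]))
E
python3 a.py
```

```text
[ 0.421 -0.57   0.809] [ 0.71717481 -0.07365827 -0.20848657] [0.35  0.015 1.155] [ 0.13235676 -0.13740807 -1.54436326]
0.1 [ 0.19790722 -0.64479427  0.23041857] [-3.10523603e+00 -4.65919637e-01  5.64085586e-04] [-0.06688086  0.13725747  0.05006083]
pail s [(array([281.5, 340.6]), 0.81)]
pail t [(array([373.7, 227.8]), 0.77)]
(array([ 0.50035196, -0.22547033, -0.0012322 ]), [np.float64(0.0037489111236955197), np.float64(0.003748911123695395)])
bail_grip s [(array([328.3, 331.5]), 0.61)]
bail_grip t [(array([392.8, 191.3]), 0.69)]
(array([ 0.58373384, -0.25749811,  0.06863639]), [np.float64(0.000943558880888802), np.float64(0.0009435588808887995)])
stand_catch s [(array([278.5, 106.3]), 0.74)]
stand_catch t [(array([147.7, 166. ]), 0.73)]
(array([0.59482431, 0.27830185, 0.23554845]), [np.float64(0.006698942177550251), np.float64(0.006698942177550105)])
```

```bash
python3 -c "
import cv2,numpy as np
a=cv2.imread('pics/s0.png');b=cv2.imread('pics/t0.png')
cv2.imwrite('pics/s0b.png',cv2.resize(a,(800,600),interpolation=3));cv2.imwrite('pics/t0b.png',cv2.resize(b,(800,600),interpolation=3))"
```

```text
(no output)
```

View pics/s0b.png

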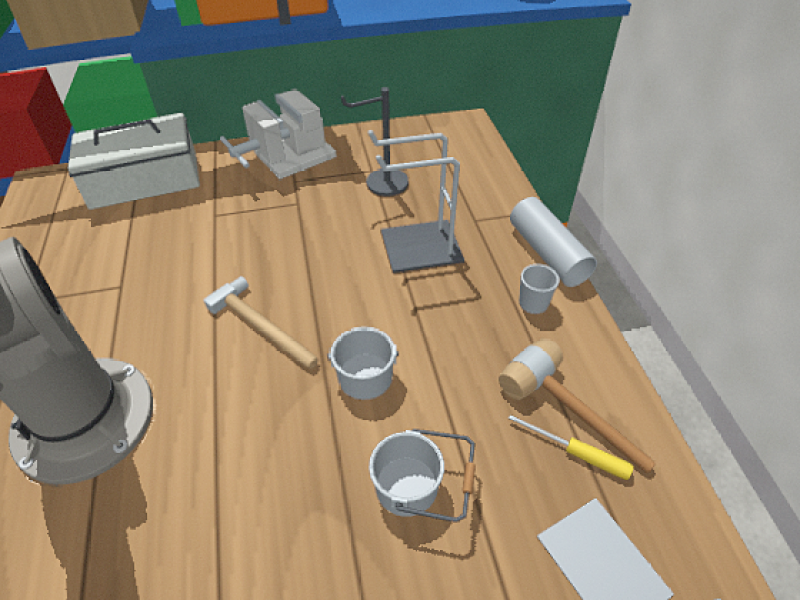

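View pics/t0b.png

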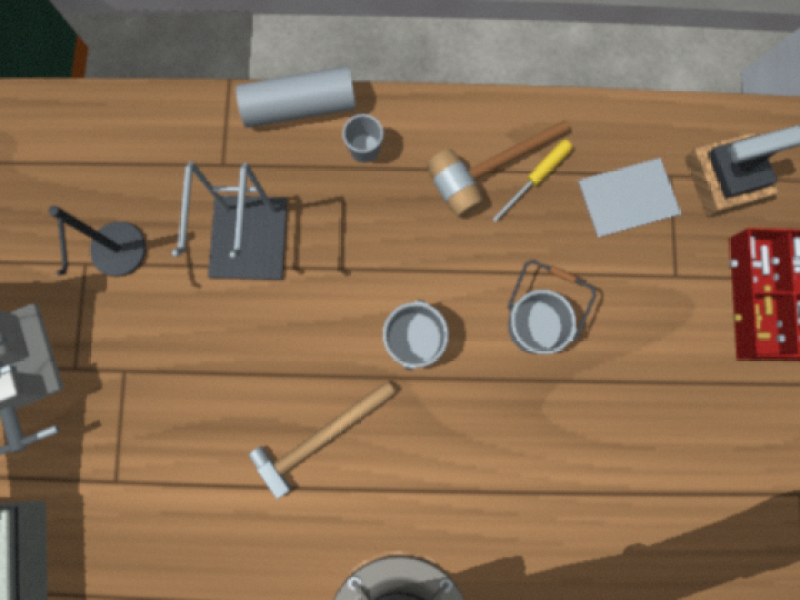

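The side view (800 px scale) shows the bailed pail at (407,470), with its grip at (469,477) on the far side. The plain pail is at (365,360). The two-armed stand has tips at (372,135) and (379,158) and corners at (445,137) and (457,162). In the top view the tips are at (179,250) and (233,254), and the corners at (190,165) and (245,165).

```bash
cat > b.py <<'E'
from h import *
s=r.grab_frame("side");t=r.grab_frame("top")
k=0.7
P={}
for n,a,b in [("tipL",(371,133),(179,250)),("tipR",(379,157),(233,254)),("corL",(445,137),(190,165)),("corR",(457,162),(245,165))]:
    x,e=tri([s,t],[np.array(a)*k,np.array(b)*k]);P[n]=x;print(n,np.round(x,3),np.round(e,3))
for n in ["pail","bail_grip","stand_catch"]:
    L=[r.landmark_of(f,n) for f in (s,t)]
    if L[0] and L[1]: print(n,tri([s,t],[l[0]["point"] for l in L]),[l[0]["point"] for l in L])
    if L[1] and n=="stand_catch": print(atz(t,L[1][0]["point"],.235),atz(s,L[0][0]["point"],.235))
    if L[1] and n=="bail_grip": print(atz(t,L[1][0]["point"],.062),atz(s,L[0][0]["point"],.062))
o=r.get_obs();T=R.from_rotvec(o["orientation"]).as_matrix();print(np.round(T,3))
# crop for detail
c=np.hstack([cv2.resize(s["pixels"][75:185,250:340],None,fx=4,fy=4,interpolation=2),cv2.resize(t["pixels"][95:205,100:190],None,fx=4,fy=4,interpolation=2)])
cv2.imwrite("pics/c1.png",np.ascontiguousarray(c[:,:,::-1]));print(c.shape)
E
python3 b.py
```

```text
tipL [0.562 0.314 0.259] [0.001 0.001]
tipR [0.56  0.24  0.257] [0.001 0.001]
corL [0.699 0.319 0.228] [0.001 0.001]
corR [0.7   0.239 0.227] [0. 0.]
pail (array([ 0.49278472, -0.23238489,  0.01415552]), [np.float64(0.0006367922085357164), np.float64(0.0006367922085356268)]) [[280.1, 340.9], [377.9, 231.4]]
bail_grip (array([ 0.57758013, -0.25718838,  0.06791782]), [np.float64(0.003529016951464231), np.float64(0.003529016951464259)]) [[326.5, 331.8], [392.6, 195.0]]
[ 0.57519631 -0.25843156  0.062     ] [ 0.58247258 -0.25443196  0.062     ]
stand_catch (array([0.60287434, 0.27970628, 0.2242165 ]), [np.float64(0.005684047344690248), np.float64(0.005684047344690262)]) [[281.1, 109.5], [148.8, 163.1]]
[0.59413999 0.27650975 0.235     ] [0.60535534 0.26573938 0.235     ]
[[ 0.956  0.293  0.   ]
 [ 0.293 -0.956 -0.   ]
 [ 0.     0.    -1.   ]]
(440, 720, 3)
```

View pics/c1.png

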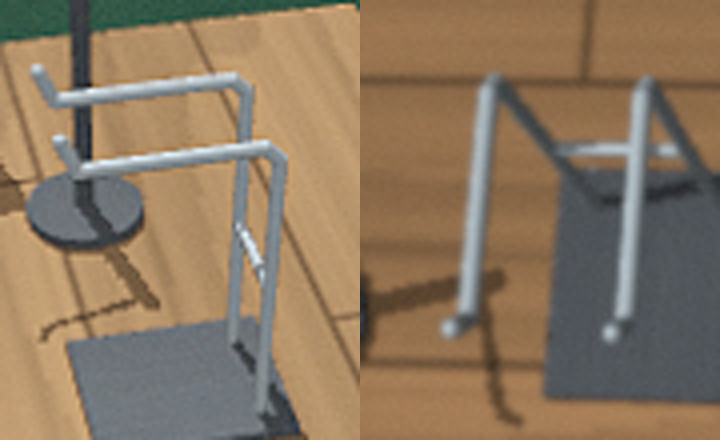

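The crop shows the stand clearly. In the side half the tip bases are at (57,100) and (79,172), and the corners at (243,83) and (280,153). In the top half the bases are at (466,318) and (624,322), and the corners at (492,84) and (645,84).

```bash
cat > c.py <<'E'
from h import *
s=r.grab_frame("side");t=r.grab_frame("top")
for n,a,b in [("bL",(57,100),(466,318)),("bR",(79,172),(624,322)),("cL",(243,83),(492,84)),("cR",(280,153),(645,84)),("tL",(37,70),(451,328)),("tR",(59,142),(611,333))]:
    a=(250+a[0]/4,75+a[1]/4);b=(100+(b[0]-360)/4,95+b[1]/4)
    x,e=tri([s,t],[a,b]);print(n,np.round(x,4),np.round(e[0],4),np.round(atz(t,b,.235),4),np.round(atz(s,a,.235),4))
m=r.outline_of(t,"bail_grip");print(len(m),m and (m[0]["conf"],m[0]["rect"]))
m=r.outline_of(t,"pail")
print(len(m),m and (m[0]["conf"],m[0]["rect"]))
c=np.hstack([cv2.resize(s["pixels"][290:390,250:345],None,fx=4,fy=4,interpolation=2),cv2.resize(t["pixels"][170:270,340:435],None,fx=4,fy=4,interpolation=2)])
cv2.imwrite("pics/c2.png",np.ascontiguousarray(c[:,:,::-1]))
E
python3 c.py
```

```text
bL [0.5714 0.3211 0.2326] 0.0012 [0.5696 0.3202 0.235 ] [0.5721 0.3178 0.235 ]
bR [0.5705 0.2406 0.2317] 0.0005 [0.5691 0.2398 0.235 ] [0.5702 0.2361 0.235 ]
cL [0.6969 0.3187 0.2296] 0.0009 [0.6939 0.3169 0.235 ] [0.6953 0.3108 0.235 ]
cR [0.6992 0.2392 0.2271] 0.001 [0.6952 0.2373 0.235 ] [0.6965 0.2286 0.235 ]
tL [0.5596 0.3199 0.2574] 0.0006 [0.5642 0.3275 0.235 ] [0.5659 0.3563 0.235 ]
tR [0.559  0.241  0.2551] 0.0003 [0.5633 0.246  0.235 ] [0.5643 0.2706 0.235 ]
1 (0.68, [356.3, 187.1, 63.9, 44.3])
1 (0.63, [357.2, 184.9, 58.3, 61.2])
```

View pics/c2.png

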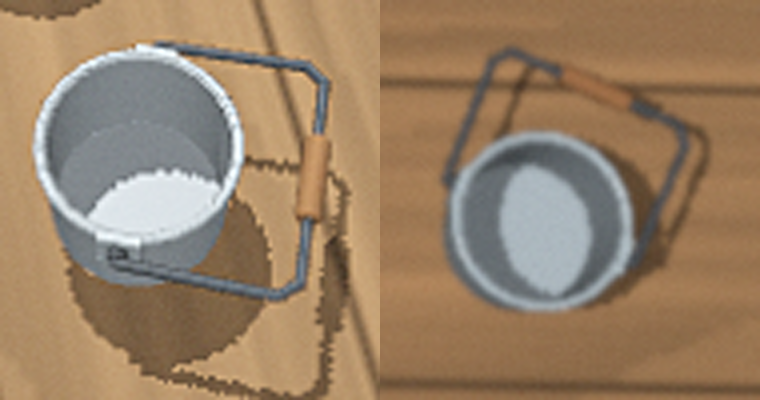

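The crop shows the grip at (314,178) in the side half and (596,86) in the top half. The bail runs towards +x and slightly -y, lying flat.

```bash
cat > d.py <<'E'
from h import *
s=r.grab_frame("side");t=r.grab_frame("top")
S=lambda p:(250+p[0]/4,290+p[1]/4)
T=lambda p:(340+(p[0]-380)/4,170+p[1]/4)
for n,a,b in [("grip",(314,178),(596,86)),("gA",(317,138),(562,70)),("gB",(309,219),(632,103)),("rim",(140,147),(545,222))]:
    x,e=tri([s,t],[S(a),T(b)]);print(n,np.round(x,4),np.round(e[0],4),atz(t,T(b),.062),atz(s,S(a),.062))
print(atz(t,T((512,52)),.062),atz(t,T((686,125)),.062))
print(atz(t,T((449,180)),.062),atz(t,T((635,262)),.062))
move([.580,-.257,.15])
E
python3 d.py
```

```text
grip [ 0.5839 -0.2616  0.0637] 0.0005 [ 0.58377336 -0.26197241  0.062     ] [ 0.58471456 -0.26084257  0.062     ]
gA [ 0.5923 -0.2413  0.0639] 0.0003 [ 0.59301634 -0.24175705  0.062     ] [ 0.59242668 -0.2404916   0.062     ]
gB [ 0.5743 -0.2824  0.0658] 0.0011 [ 0.57397005 -0.28335742  0.062     ] [ 0.57615461 -0.28082921  0.062     ]
rim [ 0.5019 -0.2287  0.0684] 0.0013 [ 0.50152244 -0.23010607  0.062     ] [ 0.50395439 -0.22558723  0.062     ]
[ 0.60326528 -0.21194162  0.062     ] [ 0.56141348 -0.31546999  0.062     ]
[ 0.52522051 -0.1736439   0.062     ] [ 0.47900578 -0.28292799  0.062     ]
shift [ 1.916 -1.037  0.325]
```

apply_moves --pt "0.96 -0.505 0 0 0 -0.564" --pt "0.96 -0.505 0 0 0 -0.564" --pt "0.96 -0.505 0 0 0 -0.564" --pt "0.96 -0.505 0 0 0 -0.564" --pt "0.96 -0.505 0 0 0 -0.564" --claw 0.33 --newtons 40

```text
clock: 1.72
tcp_pos: [0.3944, -0.4501, 0.2318]
orientation: [2.597, 1.768, 0.003]
contact_force: [0.4, -1.4, 0.6]
grip_width: 0.0282
gripper_force: 0.0
```

```bash
cat >> h.py <<'E'
def st(P=None,yaw=None):
    o=r.get_obs();T=R.from_rotvec(o["orientation"]);M=T.as_matrix()
    y=np.degrees(np.arctan2(M[1,1],M[0,1]))
    print("t",round(o["clock"],2),"tcp",np.round(o["tcp_pos"],4),"yawY",round(y,2),"z",np.round(M[:,2],3),"F",np.round(o["contact_force"],1),"w",round(float(o["grip_width"]),4),o["gripper_force"],np.round(o["joints"],2))
    if P is not None: move(P)
    if yaw is not None: print("turnz",-(yaw-y)/90)
E
python3 -c "
from h import *
st([.584,-.2615,.14],-22.2)"
```

```text
t 1.73 tcp [ 0.3944 -0.4501  0.2318] yawY -21.51 z [ 0.002  0.001 -1.   ] F [ 0.4 -1.4  0.6] w 0.0282 0.0 [ 0.94  0.36 -0.25  1.73  0.1   1.06  0.29]
shift [0.979 0.428 0.369]
turnz 0.007671225265778464
```

apply_moves --pt "0.97 0.428 0.37 0 0 0.005" --pt "0.97 0.428 0.37 0 0 0.005" --pt "0.97 0.428 0.37 0 0 0.005" --pt "0.97 0.428 0.37 0 0 0.005" --pt "0.97 0.428 0.37 0 0 0.005"

```text
clock: 2.35
tcp_pos: [0.5833, -0.2658, 0.1377]
orientation: [-2.609, -1.747, -0.002]
contact_force: [0.2, -0.4, -0.0]
grip_width: 0.0282
gripper_force: 0.0
```

apply_moves --pt "0 0 0 0 0 0"

```text
clock: 2.48
tcp_pos: [0.5827, -0.2665, 0.1378]
orientation: [-2.608, -1.748, -0.001]
contact_force: [-0.1, -1.1, -0.7]
grip_width: 0.0278
gripper_force: 0.0
```

```bash
python3 -c "
from h import *
st([.584,-.2615,.044],-22.2)
s=r.grab_frame('side');t=r.grab_frame('top')
c=np.hstack([cv2.resize(s['pixels'][260:390,240:370],None,fx=3,fy=3),cv2.resize(t['pixels'][150:280,330:460],None,fx=3,fy=3)])
cv2.imwrite('pics/c3.png',np.ascontiguousarray(c[:,:,::-1]))"
```

```text
t 2.48 tcp [ 0.5827 -0.2665  0.1378] yawY -22.33 z [-0.001  0.002 -1.   ] F [-0.1 -1.1 -0.7] w 0.0278 0.0 [ 0.55  0.53 -0.29  1.71  0.18  0.93 -0.21]
shift [ 0.02  -0.002  0.375]
turnz -0.0014478789148049663
```

View pics/c3.png

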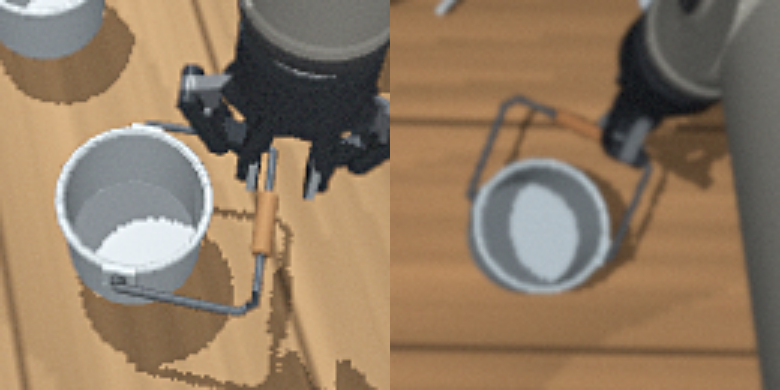

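The fingers straddle the bar above the grip, which is at (265,222) in the side half. The lateral position looks right, so I descend.

apply_moves --pt "0.02 0 0.19 0 0 0" --pt "0.02 0 0.3 0 0 0" --pt "0.02 0 0.37 0 0 0" --pt "0.02 0 0.37 0 0 0"

```text
clock: 3.08
tcp_pos: [0.5819, -0.2665, 0.0457]
orientation: [-2.615, -1.74, 0.002]
contact_force: [-0.3, -0.4, 0.9]
grip_width: 0.0282
gripper_force: 0.0
```

apply_moves --pt "0 0 0 0 0 0" --pt "0 0 0 0 0 0" --pt "0 0 0 0 0 0" --pt "0 0 0 0 0 0" --claw 0 --newtons 30

```text
clock: 3.58
tcp_pos: [0.5834, -0.2659, 0.047]
orientation: [2.613, 1.742, 0.001]
contact_force: [-3.1, -0.5, 1.8]
grip_width: 0.0126
gripper_force: 29.5
```

```bash
python3 -c "
from h import *
st()
s=r.grab_frame('side');t=r.grab_frame('top')
for f in (s,t): print([(d['point'],d['conf']) for d in r.landmark_of(f,'pail')])
"
```

```text
t 3.58 tcp [ 0.5834 -0.2659  0.047 ] yawY -22.64 z [ 0.001 -0.001 -1.   ] F [-3.1 -0.5  1.8] w 0.0126 29.475072026252747 [ 0.52  0.65 -0.27  1.76  0.23  0.77 -0.25]
[([281.1, 340.1], 0.83)]
[([376.2, 229.8], 0.61)]
```

apply_moves --pt "0 -0.002 -0.037 0 0 0" --pt "0 -0.008 -0.073 0 0 0" --pt "0 -0.017 -0.109 0 0 0" --pt "0 -0.03 -0.143 0 0 0" --pt "0 -0.047 -0.176 0 0 0"

```text
clock: 4.4
tcp_pos: [0.5722, -0.261, 0.0911]
orientation: [2.614, 1.742, 0.001]
contact_force: [-0.5, -2.8, -0.3]
grip_width: 0.0128
gripper_force: 29.5
```

apply_moves --pt "0 -0.02 -0.031 0 0 0" --pt "0 -0.043 -0.0595 0 0 0" --pt "0 -0.069 -0.0856 0 0 0" --pt "0 -0.098 -0.109 0 0 0" --pt "0 -0.129 -0.129 0 0 0"

```text
clock: 5.03
tcp_pos: [0.5428, -0.2488, 0.1236]
orientation: [2.613, 1.741, 0.002]
contact_force: [0.9, -4.4, 4.0]
grip_width: 0.0132
gripper_force: 29.9
```

apply_moves --pt "0 -0.033 -0.017 0 0 0" --pt "0 -0.067 -0.03 0 0 0" --pt "0 -0.103 -0.0395 0 0 0" --pt "0 -0.139 -0.045 0 0 0" --pt "0 -0.176 -0.047 0 0 0"

```text
clock: 5.65
tcp_pos: [0.5019, -0.2323, 0.1358]
orientation: [2.613, 1.74, 0.001]
contact_force: [-1.5, -4.6, 10.5]
grip_width: 0.0127
gripper_force: 30.5
```

apply_moves --pt "0 0 0 0 0 0" --pt "0 0 0 0 0 0"

```text
clock: 5.9
tcp_pos: [0.5017, -0.2323, 0.1357]
orientation: [2.613, 1.741, -0.0]
contact_force: [-1.4, -4.6, 11.6]
grip_width: 0.0131
gripper_force: 30.6
```

```bash
python3 -c "
from h import *
st()
s=r.grab_frame('side');t=r.grab_frame('top')
for f in (s,t): print([(d['point'],d['conf']) for d in r.landmark_of(f,'pail')])
c=np.hstack([cv2.resize(s['pixels'][240:390,220:350],None,fx=3,fy=3),cv2.resize(t['pixels'][140:290,330:460],None,fx=3,fy=3)])
cv2.imwrite('pics/c4.png',np.ascontiguousarray(c[:,:,::-1]))"
```

```text
t 5.9 tcp [ 0.5017 -0.2323  0.1357] yawY -22.66 z [ 0.001 -0.002 -1.   ] F [-1.4 -4.6 11.6] w 0.0131 30.60855746269226 [ 0.57  0.41 -0.31  1.92  0.17  0.83 -0.23]
[([282.7, 338.7], 0.89)]
[([378.6, 228.3], 0.75)]
```

View pics/c4.png

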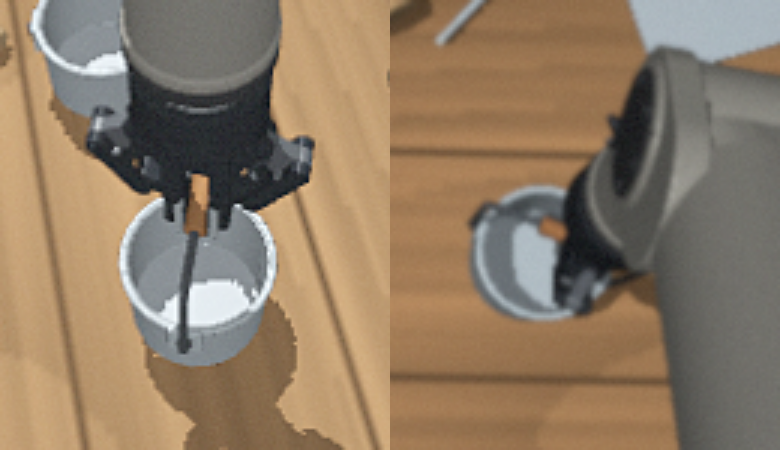

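The bail is upright in the hand, with the grip at (200,205) in the side half, and the pail is still standing. I lift it gently.

apply_moves --pt "0 0 -0.01 0 0 0" --pt "0 0 -0.03 0 0 0" --pt "0 0 -0.06 0 0 0" --pt "0 0 -0.12 0 0 0" --pt "0 0 -0.2 0 0 0"

```text
clock: 6.72
tcp_pos: [0.5014, -0.2312, 0.185]
orientation: [-2.613, -1.742, 0.001]
contact_force: [1.6, -0.3, -5.2]
grip_width: 0.0126
gripper_force: 29.4
```

apply_moves --pt "0 0 -0.09 0 0 0" --pt "0 0 -0.18 0 0 0" --pt "0 0 -0.28 0 0 0" --pt "0 0 -0.36 0 0 0" --pt "0 0 -0.4 0 0 0"

```text
clock: 7.35
tcp_pos: [0.5021, -0.2314, 0.2861]
orientation: [2.613, 1.742, 0.002]
contact_force: [-0.4, 0.6, -5.7]
grip_width: 0.0127
gripper_force: 29.4
```

```bash
python3 -c "
from h import *
st([.46,.28,.285],-1)
"
```

```text
t 7.35 tcp [ 0.5021 -0.2314  0.2861] yawY -22.62 z [ 0.002 -0.001 -1.   ] F [-0.4  0.6 -5.7] w 0.0127 29.38219517469406 [ 0.6   0.25 -0.34  1.77  0.09  1.14 -0.16]
shift [ 1.824 -0.942  0.003]
turnz -0.24020908931228865
```

apply_moves --pt "0.036 -0.019 0 0 0 0" --pt "0.091 -0.047 0 0 0 0" --pt "0.182 -0.094 0 0 0 0" --pt "0.274 -0.141 0 0 0 0" --pt "0.365 -0.188 0 0 0 0"

```text
clock: 7.98
tcp_pos: [0.4926, -0.1269, 0.2833]
orientation: [-2.611, -1.743, 0.002]
contact_force: [-1.2, 0.0, -3.7]
grip_width: 0.0126
gripper_force: 29.3
```

apply_moves --pt "0.091 -0.047 0 0 0 0" --pt "0.182 -0.094 0 0 0 0" --pt "0.274 -0.141 0 0 0 0" --pt "0.365 -0.188 0 0 0 0" --pt "0.456 -0.2355 0 0 0 0"

```text
clock: 8.6
tcp_pos: [0.4818, 0.0007, 0.2835]
orientation: [-2.612, -1.744, 0.002]
contact_force: [0.0, -0.1, -4.8]
grip_width: 0.0126
gripper_force: 29.3
```

apply_moves --pt "0.091 -0.047 0 0 0 0" --pt "0.182 -0.094 0 0 0 0" --pt "0.274 -0.141 0 0 0 0" --pt "0.365 -0.188 0 0 0 0" --pt "0.456 -0.2355 0 0 0 0"

```text
clock: 9.22
tcp_pos: [0.4711, 0.1282, 0.2835]
orientation: [-2.612, -1.744, 0.002]
contact_force: [0.4, -0.4, -5.3]
grip_width: 0.0129
gripper_force: 29.3
```

apply_moves --pt "0.091 -0.047 0 0 0 0" --pt "0.182 -0.094 0 0 0 0" --pt "0.264 -0.137 0 0 0 0" --pt "0.33 -0.17 0 0 0 0" --pt "0.38 -0.196 0 0 0 0"

```text
clock: 9.85
tcp_pos: [0.4624, 0.2345, 0.2836]
orientation: [-2.612, -1.745, 0.002]
contact_force: [0.2, -0.3, -4.5]
grip_width: 0.0128
gripper_force: 29.3
```

apply_moves --pt "0.045 -0.023 0 0 0 -0.04" --pt "0.08 -0.041 0 0 0 -0.1" --pt "0.11 -0.056 0 0 0 -0.17" --pt "0.13 -0.067 0 0 0 -0.22" --pt "0.14 -0.072 0 0 0 -0.24"

```text
clock: 10.48
tcp_pos: [0.4605, 0.2725, 0.2841]
orientation: [-2.238, -2.204, 0.001]
contact_force: [0.4, -0.1, -5.0]
grip_width: 0.0125
gripper_force: 29.3
```

```bash
python3 -c "
from h import *
st([.47,.28,.285],-1)
"
```

```text
t 10.47 tcp [0.4605 0.2725 0.2841] yawY -0.87 z [-0.001 -0.    -1.   ] F [ 0.4 -0.1 -5. ] w 0.0125 29.33249294757843 [-0.04  0.28 -0.73  1.79  0.2   1.15 -0.85]
shift [ 0.03   0.038 -0.004]
turnz 0.0014186057684643723
```

apply_moves --pt "0 0 0 0 0 0" --pt "0 0 0 0 0 0" --pt "0 0 0 0 0 0" --pt "0 0 0 0 0 0" --pt "0 0 0 0 0 0"

```text
clock: 11.1
tcp_pos: [0.4608, 0.2722, 0.2843]
orientation: [2.241, 2.201, 0.0]
contact_force: [0.4, -0.9, -5.3]
grip_width: 0.0128
gripper_force: 29.3
```

```bash
python3 -c "
from h import *
st()
s=r.grab_frame('side');t=r.grab_frame('top')
print([(d['point'],d['conf']) for f in (s,t) for d in r.landmark_of(f,'bail_grip')])
c=np.hstack([cv2.resize(s['pixels'][60:210,180:310],None,fx=3,fy=3,interpolation=2),cv2.resize(t['pixels'][110:260,100:230],None,fx=3,fy=3,interpolation=2)])
cv2.imwrite('pics/c5.png',np.ascontiguousarray(c[:,:,::-1]))"
```

```text
t 11.1 tcp [0.4608 0.2722 0.2843] yawY -1.04 z [ 0. -0. -1.] F [ 0.4 -0.9 -5.3] w 0.0128 29.344753324985504 [-0.04  0.28 -0.73  1.79  0.2   1.15 -0.85]
[([221.3, 89.0], 0.46), ([133.4, 225.5], 0.4)]
```

View pics/c5.png

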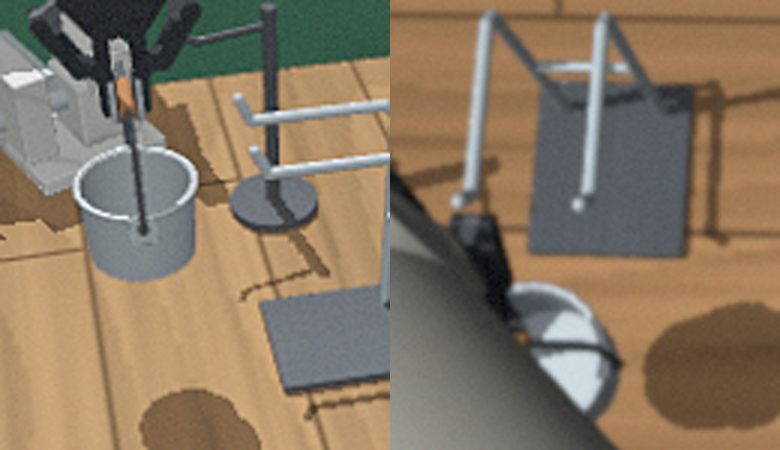

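The pail hangs level beside the stand. In the top half the bar runs from (527,340) to (605,350), and the near pivot is at (620,363). In the side half that pivot is at (143,232).

```bash
python3 -c "
from h import *
s=r.grab_frame('side');t=r.grab_frame('top')
g=t['pixels'].astype(int).sum(2)
pts=[]
for c in range(147,171):
    col=g[216:238,c]; w=np.clip(330-col,0,None).astype(float)
    if w.sum()>0: pts.append((c,(w*np.arange(216,238)).sum()/w.sum()))
print([(c,round(v,1)) for c,v in pts])
P=np.array([atz(t,p,.302)[:2] for p in pts if p[0]>=150]);k=np.polyfit(P[:,1],P[:,0],1);print('bar x-vs-y slope deg',np.degrees(np.arctan(k[0])),P[0],P[-1])
print('pivotR',tri([s,t],[(227.7,137.3),(176.7,231)]))
print('corner',atz(t,(171.7,226.7),.302))
print('pail R edge rim', atz(t,(100+(618-390)/3,110+375/3),.222))
L=[r.landmark_of(f,'pail') for f in (s,t)];print(tri([s,t],[l[0]['point'] for l in L]) if all(L) else L)
# pail rim extremes in side
m=r.outline_of(s,'pail');print(m and (m[0]['conf'],m[0]['rect']))
for P in ([.4608,.2722,.302],[.4608,.2762,.302]): print(proj(t,P),proj(s,P))
c=np.hstack([cv2.resize(s['pixels'][75:150,200:255],None,fx=7,fy=7,interpolation=2),cv2.resize(t['pixels'][185:260,125:182],None,fx=7,fy=7,interpolation=2)])
cv2.imwrite('pics/c6.png',np.ascontiguousarray(c[:,:,::-1]))"
```

```text
[(147, np.float64(230.2)), (148, np.float64(230.6)), (149, np.float64(231.0)), (150, np.float64(231.5)), (151, np.float64(231.8)), (152, np.float64(231.5)), (153, np.float64(230.6)), (154, np.float64(228.2)), (155, np.float64(225.0)), (156, np.float64(225.0)), (157, np.float64(225.0)), (158, np.float64(224.8)), (159, np.float64(224.7)), (160, np.float64(224.8)), (161, np.float64(224.7)), (162, np.float64(224.7)), (163, np.float64(224.8)), (164, np.float64(225.1)), (165, np.float64(225.2)), (166, np.float64(225.2)), (167, np.float64(225.4)), (168, np.float64(225.5)), (169, np.float64(225.6)), (170, np.float64(225.9))]
bar x-vs-y slope deg -16.695629424969088 [0.44757171 0.24624249] [0.45885443 0.21009819]
pivotR (array([0.460868  , 0.21719802, 0.2088325 ]), [np.float64(0.0002326843909272833), np.float64(0.00023268439092718142)])
corner [0.45742739 0.20688433 0.302     ]
pail R edge rim [0.45104999 0.21530821 0.222     ]
(array([0.45756663, 0.2755174 , 0.14405664]), [np.float64(0.005606151672548226), np.float64(0.005606151672548424)])
(0.59, [202.7, 85.4, 44.3, 71.5])
[136.46823336 224.0256411 ] [220.73294763  91.76622548]
[134.31379648 223.97360474] [220.54107411  90.88312253]
```

View pics/c6.png

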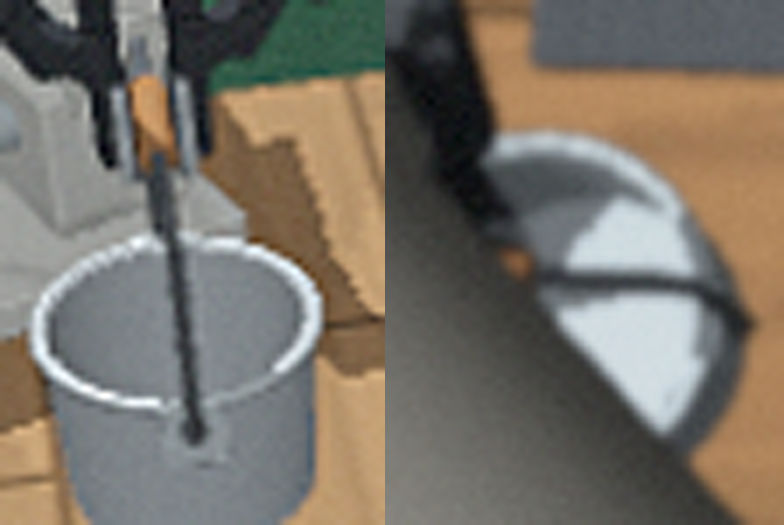

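The zoom shows the bar parallel to the stand's y to within about 1–2°. The pivot gives a bail centre of y≈0.276, about 4 mm beyond the TCP's y. I advance over the arms with that offset.

apply_moves --pt "0.018 0.01 0 0 0 0" --pt "0.018 0.03 0 0 0 0" --pt "0.019 0.06 0 0 0 0" --pt "0.019 0.1 0 0 0 0" --pt "0.02 0.14 0 0 0 0"

```text
clock: 12.18
tcp_pos: [0.4968, 0.2764, 0.2842]
orientation: [2.242, 2.201, -0.0]
contact_force: [-0.3, 0.1, -4.8]
grip_width: 0.0128
gripper_force: 29.3
```

apply_moves --pt "0.001 0.045 0 0 0 0" --pt "0.002 0.095 0 0 0 0" --pt "0.003 0.145 0 0 0 0" --pt "0.004 0.195 0 0 0 0" --pt "0.005 0.245 0 0 0 0"

```text
clock: 12.8
tcp_pos: [0.558, 0.2768, 0.2842]
orientation: [-2.241, -2.201, -0.0]
contact_force: [-0.3, 0.2, -5.8]
grip_width: 0.013
gripper_force: 29.3
```

apply_moves --pt "0 0.045 0 0 0 0" --pt "0.001 0.085 0 0 0 0" --pt "0.001 0.12 0 0 0 0" --pt "0.002 0.15 0 0 0 0" --pt "0.002 0.168 0 0 0 0"

```text
clock: 13.42
tcp_pos: [0.5994, 0.2765, 0.2842]
orientation: [-2.241, -2.201, 0.0]
contact_force: [0.3, -0.4, -4.8]
grip_width: 0.0128
gripper_force: 29.3
```

apply_moves --pt "0 0 0 0 0 0" --pt "0 0 0 0 0 0" --pt "0 0 0 0 0 0" --pt "0 0 0 0 0 0" --pt "0 0 0 0 0 0"

```text
clock: 14.05
tcp_pos: [0.5989, 0.2766, 0.2843]
orientation: [2.241, 2.202, -0.0]
contact_force: [0.3, -0.4, -5.5]
grip_width: 0.0129
gripper_force: 29.3
```

```bash
python3 -c "
from h import *
st([.599,.2765,.2285],-1)
s=r.grab_frame('side');t=r.grab_frame('top')
c=np.hstack([cv2.resize(s['pixels'][55:155,240:315],None,fx=5,fy=5,interpolation=2),cv2.resize(t['pixels'][110:210,110:190],None,fx=5,fy=5,interpolation=2)])
cv2.imwrite('pics/c7.png',np.ascontiguousarray(c[:,:,::-1]))"
```

```text
t 14.05 tcp [0.5989 0.2766 0.2843] yawY -1.02 z [-0. -0. -1.] F [ 0.3 -0.4 -5.5] w 0.0129 29.340704083442688 [-0.07  0.49 -0.66  1.5   0.31  1.26 -0.79]
shift [-0.     0.     0.223]
turnz -0.00021898584786040034
```

View pics/c7.png

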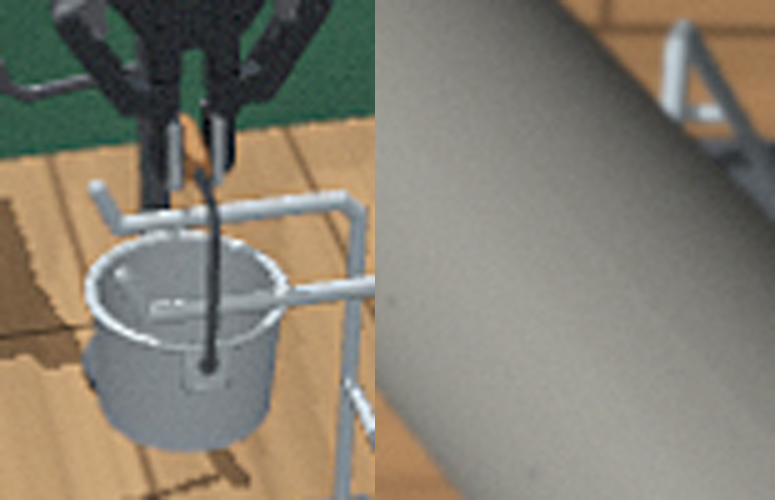

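The near bail wire at (212,290) passes outside the near arm, with the bar above both arms. I lower slowly, watching the force.

apply_moves --pt "0 0 0.02 0 0 0" --pt "0 0 0.06 0 0 0" --pt "0 0 0.1 0 0 0" --pt "0 0 0.14 0 0 0" --pt "0 0 0.16 0 0 0"

```text
clock: 14.78
tcp_pos: [0.5987, 0.2763, 0.2431]
orientation: [-2.241, -2.201, 0.002]
contact_force: [0.1, -0.4, -5.6]
grip_width: 0.0126
gripper_force: 29.3
```

apply_moves --pt "0 0 0.01 0 0 0" --pt "0 0 0.02 0 0 0" --pt "0 0 0.03 0 0 0" --pt "0 0 0.035 0 0 0" --pt "0 0 0.035 0 0 0"

```text
clock: 15.4
tcp_pos: [0.5991, 0.2765, 0.2355]
orientation: [2.241, 2.201, -0.0]
contact_force: [0.4, 0.1, -4.3]
grip_width: 0.0126
gripper_force: 29.3
```

apply_moves --pt "0 0 0.005 0 0 0" --pt "0 0 0.01 0 0 0" --pt "0 0 0.015 0 0 0" --pt "0 0 0.015 0 0 0"

```text
clock: 15.9
tcp_pos: [0.5991, 0.2765, 0.2316]
orientation: [2.241, 2.201, -0.0]
contact_force: [-0.7, 0.9, -5.5]
grip_width: 0.0129
gripper_force: 29.3
```

apply_moves --pt "0 0 0.005 0 0 0" --pt "0 0 0.01 0 0 0" --pt "0 0 0.01 0 0 0"

```text
clock: 16.27
tcp_pos: [0.599, 0.2766, 0.2291]
orientation: [-2.241, -2.201, 0.0]
contact_force: [0.8, 0.2, -5.0]
grip_width: 0.0129
gripper_force: 29.3
```

apply_moves --pt "0 0 0.005 0 0 0" --pt "0 0 0.008 0 0 0" --pt "0 0 0.008 0 0 0"

```text
clock: 16.65
tcp_pos: [0.5992, 0.2767, 0.2284]
orientation: [2.241, 2.201, 0.001]
contact_force: [-3.7, -2.8, 4.7]
grip_width: 0.0129
gripper_force: 30.3
```

apply_moves --pt "0 0 0.005 0 0 0" --pt "0 0 0.008 0 0 0" --pt "0 0 0.008 0 0 0"

```text
clock: 17.02
tcp_pos: [0.5993, 0.2768, 0.228]
orientation: [2.241, 2.2, 0.002]
contact_force: [-7.1, -4.2, 14.4]
grip_width: 0.0127
gripper_force: 31.2
```

apply_moves --pt "0 0 -0.008 0 0 0" --pt "0 0 -0.008 0 0 0"

```text
clock: 17.27
tcp_pos: [0.5993, 0.2767, 0.2283]
orientation: [2.241, 2.201, 0.001]
contact_force: [-4.6, -2.6, 7.8]
grip_width: 0.0127
gripper_force: 30.5
```

apply_moves --pt "0 0 0 0 0 0" --pt "0 0 0 0 0 0" --pt "0 0 0 0 0 0" --pt "0 0 0 0 0 0" --pt "0 0 0 0 0 0" --claw 0.4

```text
clock: 17.9
tcp_pos: [0.5991, 0.2765, 0.2272]
orientation: [2.241, 2.201, 0.0]
contact_force: [0.3, -0.7, 0.2]
grip_width: 0.0342
gripper_force: 0.0
```

```bash
python3 -c "
from h import *
st()
s=r.grab_frame('side')
cv2.imwrite('pics/c8.png',np.ascontiguousarray(cv2.resize(s['pixels'][55:175,230:330],None,fx=5,fy=5,interpolation=2)[:,:,::-1]))"
```

```text
t 17.9 tcp [0.5991 0.2765 0.2272] yawY -1.03 z [ 0.  0. -1.] F [ 0.3 -0.7  0.2] w 0.0342 0.0 [-0.08  0.53 -0.64  1.56  0.34  1.16 -0.81]
```

View pics/c8.png

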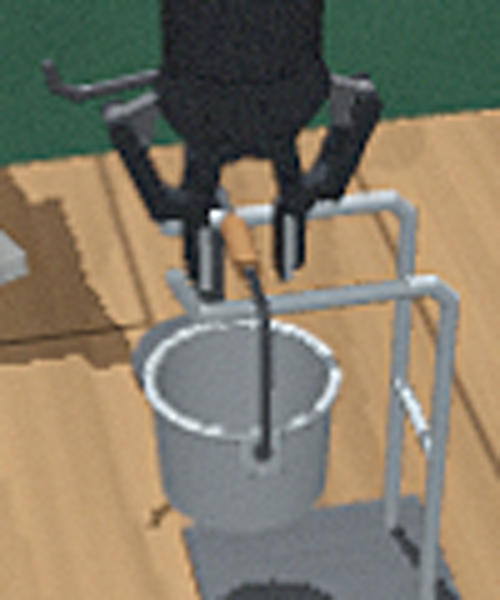

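The bail's bar rests over both arms with the grip at (240,240), and the pail hangs level. The fingers are clear on both sides, so I retreat straight up.

apply_moves --pt "0 0 -0.06 0 0 0" --pt "0 0 -0.16 0 0 0" --pt "0 0 -0.3 0 0 0" --pt "0 0 -0.42 0 0 0" --pt "0 0 -0.48 0 0 0"

```text
clock: 18.58
tcp_pos: [0.5995, 0.2772, 0.3503]
orientation: [2.24, 2.201, 0.005]
contact_force: [0.5, -0.5, 0.3]
grip_width: 0.0341
gripper_force: 0.0
```

apply_moves --pt "0 0 0 0 0 0" --pt "0 0 0 0 0 0" --pt "0 0 0 0 0 0" --pt "0 0 0 0 0 0" --pt "0 0 0 0 0 0"

```text
clock: 19.2
tcp_pos: [0.599, 0.2765, 0.3469]
orientation: [-2.241, -2.201, 0.001]
contact_force: [0.2, 0.0, -0.5]
grip_width: 0.0343
gripper_force: 0.0
```

apply_moves --pt "0 0 0 0 0 0" --pt "0 0 0 0 0 0" --pt "0 0 0 0 0 0" --pt "0 0 0 0 0 0" --pt "0 0 0 0 0 0"

```text
clock: 19.82
tcp_pos: [0.5991, 0.2765, 0.3473]
orientation: [2.241, 2.201, 0.0]
contact_force: [0.2, -0.9, 1.4]
grip_width: 0.0341
gripper_force: 0.0
```

```bash
python3 -c "
from h import *
st()
a=None
for i in range(4):
    s=r.grab_frame('side')
    g=s['pixels'][55:175,230:330].astype(int)
    if a is not None: print(abs(g-a).mean(),abs(g-a).max())
    a=g
print([(d['point'],d['conf']) for n in ('pail','bail_grip') for d in r.landmark_of(s,n)], proj(s,[.599,.280,.243-.15]),proj(s,[.599,.280,.243]))"
```

```text
t 19.82 tcp [0.5991 0.2765 0.3473] yawY -1.03 z [ 0. -0. -1.] F [ 0.2 -0.9  1.4] w 0.0341 0.0 [-0.07  0.45 -0.67  1.41  0.28  1.38 -0.76]
2.5369722222222224 20
2.536111111111111 25
2.5326666666666666 24
[([277.2, 150.5], 0.85), ([277.0, 102.4], 0.72)] [277.88291866 150.12433799] [277.41788849 103.99468543]
```

The pail and grip appear within about 2 px of the predicted hanging position, and only noise changes between frames. I hand in.

```bash
python3 -c "
from bench import r
print(r.hand_in())"
```

```text
the job is handed in; nothing more can be done
None
```

The pail with the bail is hanging level and still on both arms of the two-armed stand, with the gripper let go and clear of it. I handed the job in at about 20 s on the clock; no verdict came back.

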